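# Snap a badge shut in the hand press and ease its sprung lever back up

## Task

Close the blue two-part badge in the hand press: lay it on the die pad between the four pins, back upward as it lies now, push the die slide fully home under the ram, and pull the lever down until the badge's back is pressed right in. The lever has a strong return spring: ease it all the way back up under control, never letting it fly up, then let go. Leave the badge in the press and the other things on the worktop where they are.

Things in the scene. Friction and masses are not known exactly. Their poses are not given: they have to be found in the camera images.
- badge_center (a point): centre (half-way up the rim) of the loose badge: a round blue cup, 62 mm across, 12 mm high, lying face down (this point 6 mm above its support), 45 g. Its off-white back, a 51 mm disc with a dark magnet bar, stands 5 mm proud of the rim until pressed in. Grasp it from above across the blue rim. z points out of the back.
- badge_back (a joint): how far the back has been pressed into the badge, m: 0 at the start (5 mm proud), 0.005 flush with the rim, snapped shut. It takes about 8 N on the disc and stays where it is pushed.
- press_ram_axis (a point): on the fixed slate-grey hand press: point on the ram's vertical axis, 33 mm up, where the die pad's centre comes when the slide is home. x points from the lever's grip to the column at the back, y the way the slide is pushed home, z up. The overhung head (44 mm wide) ends 21 mm in front of it, underside 94 mm up; the ram's face (47 mm disc) hangs 73 mm up while the lever is up.
- press: the whole fixed press; origin on the worktop straight below the ram, axes as press_ram_axis. The base plate reaches from 60 mm in front (-x) to 120 mm behind and 58 mm to either side, 18 mm high; the bed of the slide, 96 mm wide with rails 26 mm high, reaches 250 mm along -y. Nothing else stands higher than 30 mm in front of the column but the head, ram and lever.
- die_pad (a point): centre of the top face of the grey round die pad (62 mm) on the sliding aluminium plate, 33 mm above the worktop; axes as press_ram_axis. Four 9 mm steel pins with tapered tips stand on the diagonals of x and y, 37.5 mm from here, ending 9 mm above the pad; they leave the badge 2 mm of play all round, and gaps of 44 mm on the x and y sides for fingers. The plate (82 mm wide) lies 5 mm lower.
- die_slide (a joint): travel of the die slide, m: 0 is fully out (pad 120 mm from the ram axis along -y, clear of the press, for loading), 0.120 is home at its stop with the pad under the ram. Moves along +y of press_ram_axis, rubs with about 2 N, stays where it is left.
- slide_knob (a point): middle of the black upright knob on the slide's outer end, 115 mm from the pad centre along -y, moving with the slide: 25 mm in diameter, from 41 to 64 mm above the worktop (this point 52 mm). Grip it from above or push it from outside.
- lever_grip (a point): point on the axis of the lever's black round grip (27 mm thick, 86 mm long; 46 mm of it towards the hinge, 40 mm outward), 190 mm from lever_hinge: the place to pull. The lever reaches from the hinge at the back over the ram towards -x of press_ram_axis. This point is 209 mm above the worktop with the lever up, about 142 mm with it fully down on a badge.
- lever_hinge (a point): centre of the lever's hinge on the press, 160 mm above the worktop, 80 mm behind the ram axis (+x); the hinge axis runs along y of press_ram_axis. The fork round it is 44 mm wide.
- lever (a joint): angle of the lever, rad: 0 is up at its rest stop (grip 0.26 rad above level), larger is lower; the ram goes down 80 mm per rad. On a badge it ends at about 0.36. The return spring pushes up with about 5 N at the grip when up and 9 N when down; snapping the badge shut adds about 4 N. Let go, it flies up at about 4 rad/s; eased up it stays below 1.5 rad/s (0.28 m/s at the grip).
- ink_pad: bystander: dark blue flat ink pad tin, 66 x 98 x 16 mm, loose; origin under its centre
- clip_box: bystander: small white box 53 x 75 x 21 mm, loose, to the left of the press; origin under its centre
- badge_red: bystander: finished red badge, face up, 62 mm in diameter, 12 mm high; origin under its centre
- badge_green: bystander: finished green badge, face up, 62 mm in diameter, 12 mm high; origin under its centre
- marker_grey: bystander: capped white and grey marker, 16 x 125 x 18 mm, lying near the front edge; origin under its centre, its length along y
There are look-alikes about, which are no part of the job. Leave any orange look-alike of the part that bears badge_center alone.

How it is judged:
By the outcome, as a careful person would: the job done as asked, in the order asked, and still so for the second after the job is handed in, with the robot touching nothing.
It also fails if it takes over 67 s, if anything falls off the work surface, if the arm or the gripper's body presses on something with over 40 N, if the wrist force passes 120 N, or if a joint passes its speed limit or range.

## Robot

A 6-joint arm with a two-finger parallel gripper is mounted at the origin on a cart in front of the work surface, level with it; the furniture and walls round the work are solid. World frame = base frame: x ahead of the robot, y to its left, z up, the work surface at z = 0. Lengths are in mm, angles in rad, forces in N, time in s.
With the tool pointing down it reaches from about 300 to 750 mm from the base axis. Payload 8.5 kg.
Tool frame: the origin (TCP) lies midway between the tips of the shut fingers; the grasp point (between the pads) lies env.tcp_to_grasp behind it (env.tcp_to_grasp is the distance from the TCP to the grasp point, in mm); x points along the fingers, y is the direction in which the jaws open and shut, and the axes are right-handed (so a half turn about x gives the same grasp; the last joint's range is limited). The gripper opens to 88 mm and grips with 3 to 60 N. Pads are 18 mm wide; open, the fingers measure 123 mm over their backs; the gripper's body (75 mm by 187 mm) begins 45 mm behind the grasp point.
Start: joints at [-1.528, 0.381, 1.297, -0, 1.464, -0.215], TCP at [140.22, -531.807, 206.748] pointing down, gripper open.
Joint ranges: [-3.11, 3.11], [-0.89, 2.33], [0.22, 2.48], [-1.42, 4.56], [0.17, 2.85], [-2.88, 2.88]. Speed limits (rad/s): [2.39, 2.39, 3.14, 3.14, 3.14, 3.14].

## Interface

Orientations are given as [roll, pitch, yaw] about the fixed x, y, z axes, in that order (R = Rz(yaw) Ry(pitch) Rx(roll)).
In Python, from bench import env gives the robot as it stands. Calls block until the motion is done:
- env.move_ptp(position, orientation): joint-space move of the TCP to a pose.
- env.move_l(position, speed=150, rotation=None, max_force=None): straight line of the TCP; rotation=None keeps the orientation; speed is the mean speed in mm/s. With max_force (N) it stops when the force on the tool has changed by that much, and returns True; else False.
- env.goto_joints(angles): joint-space move.
- env.gripper_to(opening, grip_force=None): finger opening in mm; grip_force is the grip in N (None keeps the last); returns when the fingers have stopped.
- env.dwell(seconds).
- env.solve_ik(position, orientation): joint angles nearest the present ones, or None.
- env.get_state(): the state.
- env.snapshot(name): name is "side" or "top"; returns a dict with "pixels" (480x640x3 uint8, red, green, blue), "K" (3x3 intrinsics, pixels), "extrinsics" (4x4, takes a point from world to camera coordinates). Camera axes: x right, y down, z forward; pixel columns grow to the right and rows downward; lengths in mm; the calibration is good to about 2 mm. A picture is of the moment at which its call begins. There is no depth.
A pose or a line that the arm cannot do raises env.Unreachable and nothing moves.
- env.finish_job(): hands the job in, once; it reports no verdict.
The state is a dict: "clock": time; "joint_pos": joint angles; "joint_vel": joint speeds; "effort": joint torques, N m; "tool_pos": TCP position; "tcp_rot": TCP orientation; "wrist_force": force on the tool from outside, world axes, zero at the start; "moment": the same for the moment, N m; "finger_gap": finger opening in mm.
Only numpy, scipy, OpenCV 4.12 (cv2) and the standard library are available. Lean on these libraries where they do the work, as an engineer would, in place of code of your own. Each camera call takes 0.05 s, during which the arm holds its last target.

## Working session

There is one attempt and no reset: what is moved stays moved. The work goes in short steps, each a Python script; the robot and the scene stay as the last script left them, time stands still between calls to the robot, and variables do not carry over. Pictures are saved under pics/ and viewed, and the job is handed in when it is done.

```bash
mkdir -p pics; ls
python3 - <<'E'
from bench import env
import cv2,numpy as np
for n in("side","top"):
    s=env.snapshot(n); cv2.imwrite(f"pics/{n}0.png",s["pixels"][:,:,::-1]); print(n,np.round(s["K"],1).tolist(),np.round(s["extrinsics"],3).tolist())
print(env.get_state(),env.tcp_to_grasp)
E
```

```text
pics
side [[621.3, 0.0, 309.2], [0.0, 621.3, 245.4], [0.0, 0.0, 1.0]] [[-0.92, -0.39, 0.026, 599.933], [-0.224, 0.472, -0.853, 103.306], [0.321, -0.791, -0.521, 1544.792], [0.0, 0.0, 0.0, 1.0]]
top [[468.5, 0.0, 321.6], [0.0, 468.5, 243.0], [0.0, 0.0, 1.0]] [[0.003, -1.0, 0.008, 272.342], [-0.991, -0.004, -0.135, 531.123], [0.135, -0.008, -0.991, 980.984], [0.0, 0.0, 0.0, 1.0]]
{'clock': 0.1, 'joint_pos': array([-1.52828082e+00,  3.81129381e-01,  1.29814521e+00, -4.17474810e-06,
        1.46360185e+00, -2.15309374e-01]), 'joint_vel': array([-0.00070436,  0.00042648, -0.00186783,  0.00108646, -0.00073189,
        0.00176717]), 'effort': array([ 3.93651149e-03, -4.38650000e+01, -2.24908358e+01,  7.14904256e-02,
        3.42333585e-02, -6.73955424e-05]), 'tool_pos': array([ 140.21698956, -531.52980551,  206.21254218]), 'tcp_rot': array([-1.78287292,  1.56951253,  1.61654506]), 'wrist_force': array([-0.57460456, -0.21431034,  0.94717344]), 'moment': array([ 0.03254058,  0.00547666, -0.00547061]), 'finger_gap': 87.88423727796928} 18.700000000000003
```

View pics/side0.png

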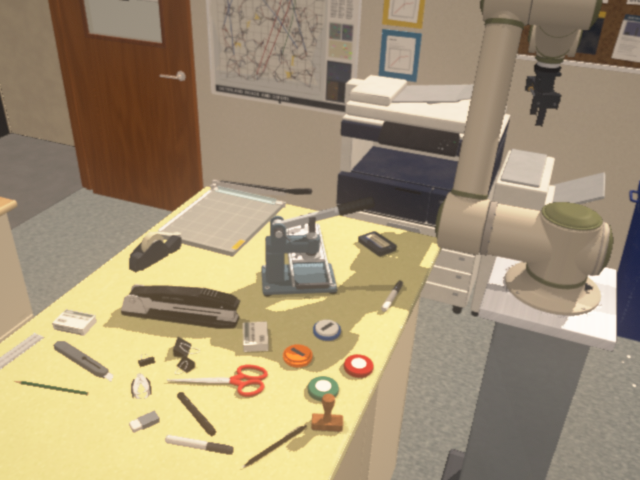

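View pics/top0.png

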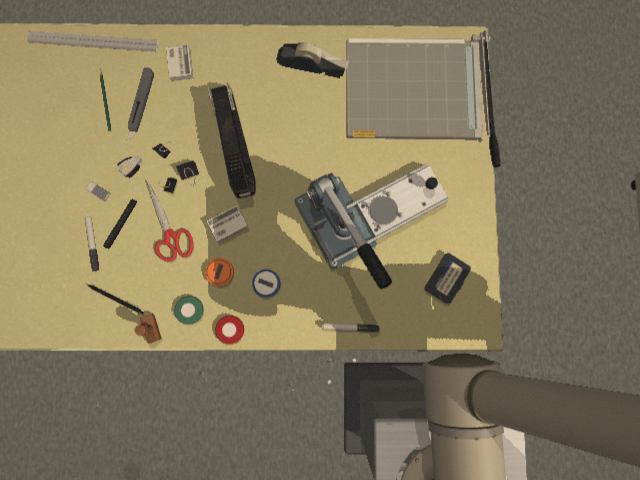

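The top view shows the blue badge near (266,283), the orange look-alike at (219,271), the pad near (383,209), the knob near (431,183) and the lever grip near (376,266). The slide is out. Next I'll zoom in and measure.

```bash
cat > h.py <<'E'
import numpy as np,cv2
def ray(s,u,v):
    K,E=np.array(s["K"]),np.array(s["extrinsics"]);R,t=E[:3,:3],E[:3,3]
    return -R.T@t, R.T@np.linalg.inv(K)@np.array([u,v,1.])
def onz(s,u,v,z):
    c,d=ray(s,u,v); return c+d*(z-c[2])/d[2]
def proj(s,p):
    K,E=np.array(s["K"]),np.array(s["extrinsics"]);q=K@(E[:3,:3]@np.array(p,float)+E[:3,3]);return q[:2]/q[2]
E
python3 - <<'E'
from bench import env
from h import *
s=env.snapshot("top");im=s["pixels"][:,:,::-1].copy()
a=cv2.resize(im[150:300,285:455],None,fx=4.5,fy=4,interpolation=cv2.INTER_CUBIC) if 0 else cv2.resize(im[160:300,250:450],None,fx=4,fy=4,interpolation=cv2.INTER_CUBIC)
cv2.imwrite("pics/topz.png",a)
s2=env.snapshot("side");im2=s2["pixels"][:,:,::-1].copy()
cv2.imwrite("pics/sidez.png",cv2.resize(im2[190:350,240:420],None,fx=3.7,fy=3.7,interpolation=cv2.INTER_CUBIC))
hsv=cv2.cvtColor(im,cv2.COLOR_BGR2HSV)
# blue rim
for nm,(s_,i_,r) in {"top":(s,im,(250,265,285,302)),"side":(s2,im2,(308,312,346,346))}.items():
    x0,y0,x1,y1=r; h=cv2.cvtColor(i_[y0:y1,x0:x1],cv2.COLOR_BGR2HSV)
    m=cv2.inRange(h,(95,60,30),(130,255,255))
    ys,xs=np.nonzero(m); hull=cv2.convexHull(np.c_[xs,ys].astype(np.int32)); e=cv2.fitEllipse(hull); print(nm,len(xs),e)
    u,v=e[0][0]+x0,e[0][1]+y0; print(u,v,onz(s_,u,v,6),onz(s_,u,v,12))
for nm,u,v,z in [("pad",383,209,33),("knob",431.5,183,64)]: print(nm,onz(s,u,v,z))
E
```

```text
top 130 ((15.819538116455078, 17.923084259033203), (26.898099899291992, 27.444868087768555), 90.3812255859375)
265.8195381164551 282.9230842590332 [444.88260941 396.53856226   6.        ] [444.58114294 395.87582777  12.        ]Traceback (most recent call last):
  File "<stdin>", line 13, in <module>
cv2.error: OpenCV(4.12.0) /io/opencv/modules/imgproc/src/shapedescr.cpp:361: error: (-201:Incorrect size of input array) There should be at least 5 points to fit the ellipse in function 'fitEllipseNoDirect'
```

View pics/topz.png

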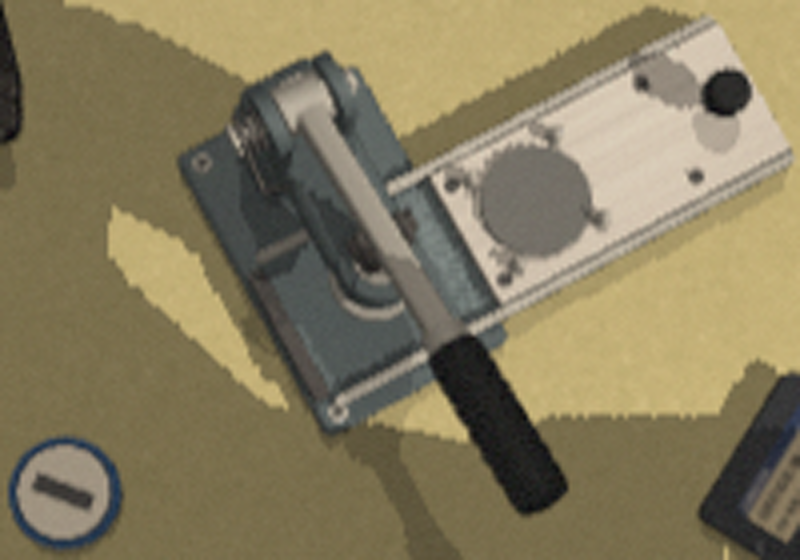

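View pics/sidez.png

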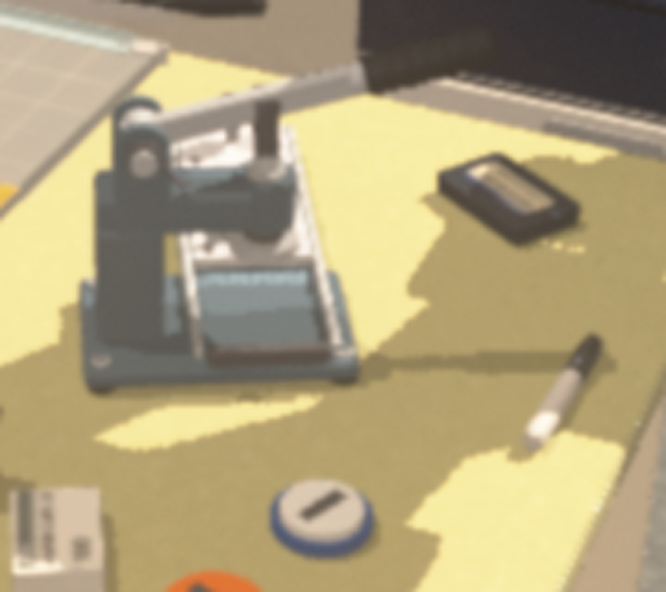

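Run:
```python
from bench import env
from h import *
s=env.snapshot("top");im=s["pixels"][:,:,::-1].copy()
s2=env.snapshot("side");im2=s2["pixels"][:,:,::-1].copy()
h=cv2.cvtColor(im,cv2.COLOR_BGR2HSV);g=cv2.cvtColor(im,cv2.COLOR_BGR2GRAY)
print("pad rgb",im[210,383],im[205,400],im[225,372],im[210,391])
m=((abs(g.astype(int)-int(g[210,383]))<22)&(h[:,:,1]<50)).astype(np.uint8)
sub=np.zeros_like(m);sub[190:230,362:402]=m[190:230,362:402]
sub=cv2.morphologyEx(sub,cv2.MORPH_OPEN,cv2.getStructuringElement(cv2.MORPH_ELLIPSE,(7,7)))
c=max(cv2.findContours(sub,0,cv2.CHAIN_APPROX_NONE)[0],key=cv2.contourArea);e=cv2.fitEllipse(c);print("pad",e)
pad=onz(s,*e[0],33);print(pad)
k=np.zeros_like(m);k[172:196,420:443]=(g<60)[172:196,420:443]
k=cv2.morphologyEx(k,cv2.MORPH_OPEN,np.ones((4,4)))
c=max(cv2.findContours(k,0,cv2.CHAIN_APPROX_NONE)[0],key=cv2.contourArea);e=cv2.fitEllipse(c);print("knob",e)
kn=onz(s,*e[0],60);print(kn)
d=pad-kn;print("dist",np.hypot(*d[:2]),"yaw of press y",np.arctan2(d[1],d[0]))
# side blue badge rim
x0,y0,x1,y1=308,312,346,346
hh=cv2.cvtColor(im2,cv2.COLOR_BGR2HSV)
print([ (hh[y,326].tolist()) for y in range(314,344,2)])
# lever grip black
gm=np.zeros_like(m);gm[235:295,345:400]=(g<45)[235:295,345:400]
gm=cv2.morphologyEx(gm,cv2.MORPH_OPEN,np.ones((4,4)))
c=max(cv2.findContours(gm,0,cv2.CHAIN_APPROX_NONE)[0],key=cv2.contourArea);print("grip",cv2.minAreaRect(c),np.hypot(*np.diff(cv2.boxPoints(cv2.minAreaRect(c)),axis=0).T))
print(cv2.boxPoints(cv2.minAreaRect(c)))
# plate white edges lines
```

```text
pad rgb [102 110 115] [177 198 211] [177 198 213] [103 112 115]
pad ((383.0198669433594, 209.66143798828125), (26.72403335571289, 27.389995574951172), 141.3363494873047)
[604.88578253 139.40532727  33.        ]
knob ((431.9722900390625, 183.80897521972656), (9.695945739746094, 10.97956371307373), 46.025447845458984)
[656.49964912  36.71533657  60.        ]
dist 114.93139437606665 yaw of press y 2.036536366036536
[[22, 101, 181], [22, 101, 181], [22, 93, 183], [17, 54, 214], [16, 49, 219], [16, 49, 183], [15, 57, 108], [17, 53, 140], [16, 50, 214], [17, 49, 219], [16, 51, 196], [140, 6, 132], [113, 54, 108], [10, 21, 111], [21, 102, 177]]
grip ((375.0882263183594, 266.6470642089844), (47.162109375, 13.891385078430176), 59.03623962402344) [13.891354 47.1621   13.891354]
[[357.      250.     ]
 [368.91174 242.85297]
 [393.17645 283.29413]
 [381.2647  290.44116]]
```

```bash
cat >> h.py <<'E'
from scipy.spatial.transform import Rotation as Rn
import warnings;warnings.filterwarnings("ignore")
PAD=np.array([604.9,139.4,33.]);TH=2.0365
PY=np.array([np.cos(TH),np.sin(TH),0]);PX=np.array([PY[1],-PY[0],0]);Z=np.array([0,0,1.])
ORI=np.array([PAD[0],PAD[1],0])+120*PY   # press origin
def P(x,y,z): return ORI+x*PX+y*PY+z*Z
HINGE=P(80,0,160)
def grip(q): a=.26-q; return HINGE+190*(-np.cos(a)*PX+np.sin(a)*Z)
def down(psi):
    y=np.array([np.cos(psi),np.sin(psi),0]);x=-Z
    return Rn.from_matrix(np.c_[x,y,np.cross(x,y)]).as_euler('xyz')
BADGE=np.array([444.9,396.3,6.])
E
python3 - <<'E'
from bench import env
from h import *
s=env.snapshot("top");im=s["pixels"][:,:,::-1].copy();s2=env.snapshot("side");i2=s2["pixels"][:,:,::-1].copy()
cv2.imwrite("pics/grz.png",cv2.resize(i2[20:140,470:600],None,fx=4,fy=4))
print("ori",ORI,"grip",grip(0),grip(.36),proj(s,grip(0)),proj(s2,grip(0)))
pts=[grip(0),HINGE,P(0,0,94),P(-60,-58,18),P(-60,58,18),P(120,58,18),PAD,PAD-115*PY+20*Z,BADGE]+[PAD+26.5*(a*PX+b*PY) for a in(-1,1) for b in(-1,1)]
A=cv2.resize(im,None,fx=4,fy=4);B=cv2.resize(i2,None,fx=4,fy=4)
for p in pts:
    for S,I in((s,A),(s2,B)): cv2.circle(I,tuple(np.round(proj(S,p)*4+2).astype(int)),4,(0,0,255),1)
cv2.imwrite("pics/ov1.png",A[640:1200,1000:1800]);cv2.imwrite("pics/ov2.png",B[780:1380,960:1700])
q0=env.get_state()["joint_pos"]
for n,p in [("badge",[*BADGE[:2],3]),("pad",PAD+[0,0,3]),("lev",grip(0)-18.7*Z),("levd",grip(.36)-18.7*Z),("kn",PAD-140*PY+15*Z),("knh",PAD-20*PY+15*Z)]:
    for psi in (TH-np.pi/2,TH+np.pi/2,TH,TH-np.pi):
        q=env.solve_ik(np.array(p),down(psi)); print(n,round(psi,2),None if q is None else np.round(q,2))
E
```

```text
ori [551.01380216 246.62069615   0.        ] grip [458.43400643 200.09261558 208.84530486] [453.57628741 197.65125848 141.03165084] [363.86481712 269.87750098] [355.17482189 209.09588044]
badge 0.47 [ 0.53  0.67  1.43 -0.    1.04  0.06]
badge 3.61 None
badge 2.04 [ 0.53  0.67  1.43 -0.    1.04 -1.51]
badge -1.11 [ 0.53  0.67  1.43 -0.    1.04  1.63]
pad 0.47 [ 0.04  0.66  1.32 -0.    1.16 -0.43]
pad 3.61 [ 0.04  0.66  1.32 -0.    1.16  2.71]
pad 2.04 [ 0.04  0.66  1.32 -0.    1.16 -2.  ]
pad -1.11 [ 0.04  0.66  1.32 -0.    1.16  1.14]
lev 0.47 [ 0.17  0.31  1.46 -0.    1.37 -0.29]
lev 3.61 [ 0.17  0.31  1.46 -0.    1.37  2.85]
lev 2.04 [ 0.17  0.31  1.46 -0.    1.37 -1.86]
lev -1.11 [ 0.17  0.31  1.46 -0.    1.37  1.28]
levd 0.47 [ 0.17  0.37  1.58 -0.    1.19 -0.29]
levd 3.61 [ 0.17  0.37  1.58 -0.    1.19  2.85]
levd 2.04 [ 0.17  0.37  1.58 -0.    1.19 -1.87]
levd -1.11 [ 0.17  0.37  1.58 -0.    1.19  1.28]
kn 0.47 [-0.16  0.72  1.16  0.    1.26 -0.62]
kn 3.61 [-0.16  0.72  1.16  0.    1.26  2.52]
kn 2.04 [-0.16  0.72  1.16  0.    1.26 -2.19]
kn -1.11 [-0.16  0.72  1.16  0.    1.26  0.95]
knh 0.47 [ 0.01  0.66  1.3  -0.    1.19 -0.46]
knh 3.61 [ 0.01  0.66  1.3  -0.    1.19  2.68]
knh 2.04 [ 0.01  0.66  1.3  -0.    1.19 -2.03]
knh -1.11 [ 0.01  0.66  1.3  -0.    1.19  1.11]
```

View pics/ov1.png

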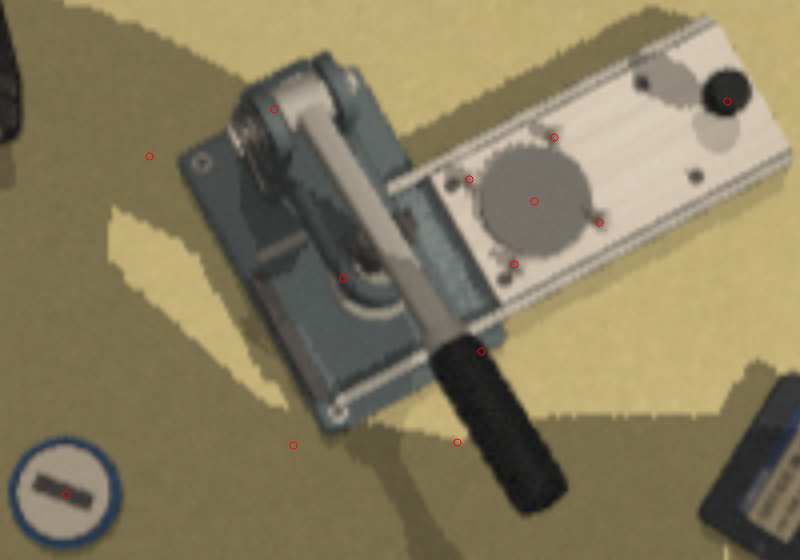

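View pics/ov2.png

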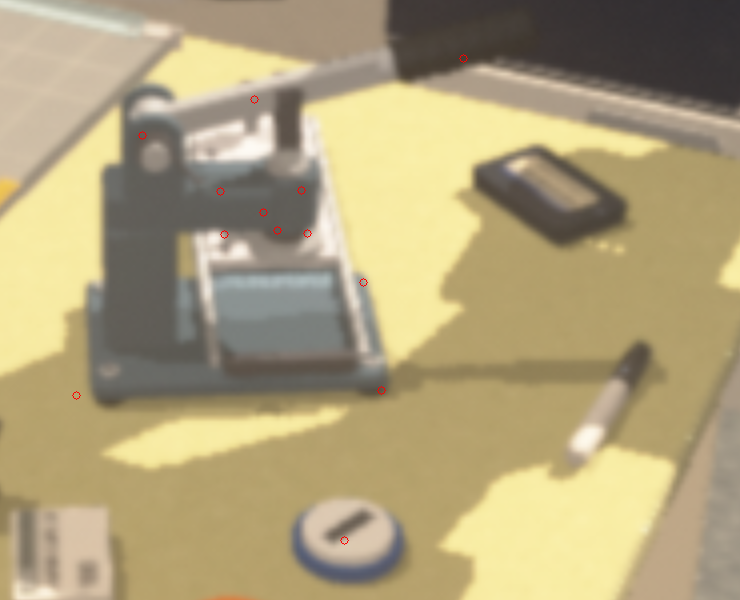

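View pics/grz.png

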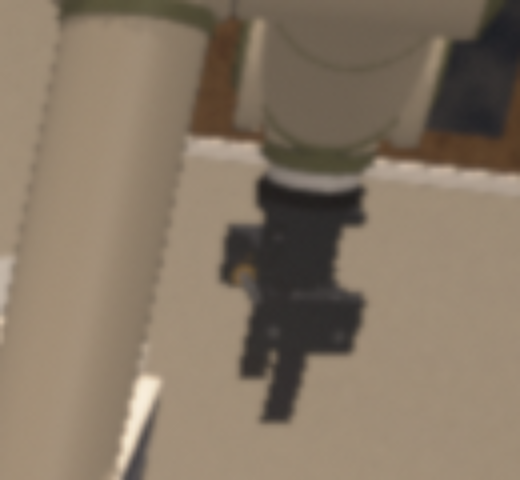

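The overlay shows that the slide doesn't start fully out: the press body sits about 16 mm nearer the pad than I assumed. I'll measure the press itself from its rails, corners, lever and hinge.

Run:
```python
from bench import env
from h import *
s=env.snapshot("top");im=s["pixels"][:,:,::-1].copy()
np.save("pics/k.npy",0)
for n,o in (("z1",(320,160)),("z2",(290,160))):pass
A=cv2.resize(im[155:230,355:455],None,fx=8,fy=8,interpolation=cv2.INTER_LANCZOS4)
B=cv2.resize(im[165:275,290:390],None,fx=5.4,fy=5.4,interpolation=cv2.INTER_LANCZOS4)
cv2.imwrite("pics/za.png",A);cv2.imwrite("pics/zb.png",B)
# white plate mask + min area rect
h=cv2.cvtColor(im,cv2.COLOR_BGR2HSV)
m=cv2.inRange(h,(0,0,150),(180,50,255));w=np.zeros_like(m);w[155:262,325:452]=m[155:262,325:452]
l=cv2.connectedComponentsWithStats(w);i=1+np.argmax(l[2][1:,4]);print(l[2][i]);c=cv2.findContours((l[1]==i).astype(np.uint8),0,1)[0][0]
print(cv2.boxPoints(cv2.minAreaRect(c)))
for u in cv2.boxPoints(cv2.minAreaRect(c)): print(np.round(onz(s,*u,26),1))
```

```text
[ 347  175  101   69 2204]
[[346.38992 205.867  ]
 [428.0872  161.87619]
 [448.5092  199.8028 ]
 [366.81192 243.79361]]
[614.5 219.4  26. ]
[716.2  35.5  26. ]
[629.3  -7.5  26. ]
[530.  175.1  26. ]
```

View pics/za.png

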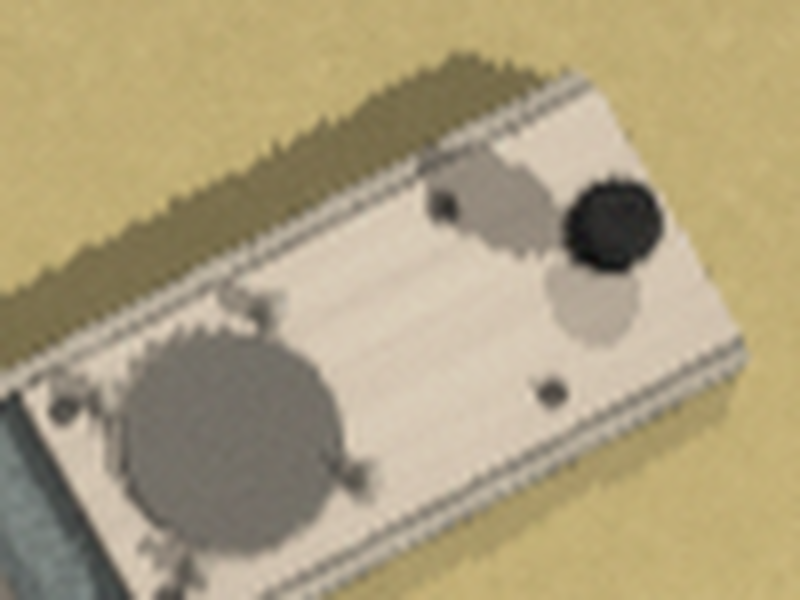

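View pics/zb.png

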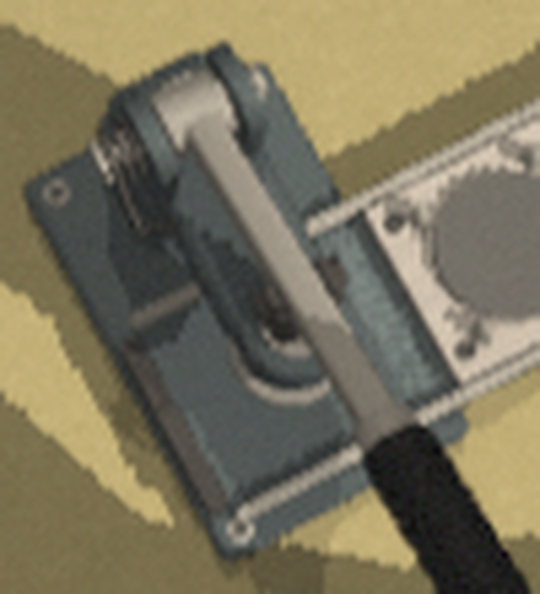

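Run:
```python
from bench import env
from h import *
s=env.snapshot("top");s2=env.snapshot("side")
a=lambda x,y:(355+(x+.5)/8-.5,155+(y+.5)/8-.5)
b=lambda x,y:(290+(x+.5)/5.4-.5,165+(y+.5)/5.4-.5)
W={}
for n,uv,z in [("bed+",a(592,80),27),("bed-",a(745,348),27),("railUp_in",b(308,222),26),("railLo_in",b(240,505),26),("RL",b(25,190),18),("FL",b(225,555),18),("FR",b(465,435),18),("RR",b(270,68),18)]:
    W[n]=onz(s,*uv,z)[:2];print(n,np.round(uv,1),np.round(W[n],1))
d=lambda p,q:(round(float(np.hypot(*(W[q]-W[p]))),1),round(float(np.arctan2(*(W[q]-W[p])[::-1])),3))
print("bed width (96)",d("bed-","bed+"),"FL->RL (180)",d("FL","RL"),"FR->FL (116)",d("FR","FL"),"railUp",d("bed+","railUp_in"),"railLo",d("bed-","railLo_in"))
```

```text
bed+ [428.6 164.6] [709.6  34.8]
bed- [447.7 198.1] [633.   -5.5]
railUp_in [346.6 205.7] [614.9 218.9]
railLo_in [334.  258.1] [498.3 246.9]
RL [294.2 199.8] [629.6 335.4]
FL [331.3 267.4] [478.7 252.7]
FR [375.7 245.1] [528.2 154.6]
RR [339.6 177.2] [682.  233.9]
bed width (96) (86.6, 0.485) FL->RL (180) (172.1, 0.501) FR->FL (116) (109.8, 2.038) railUp (207.0, 2.046) railLo (286.1, 2.061)
```

```bash
sed -i 's/TH=2.0365/TH=2.055/; s/+120\*PY   #/+107*PY   #/' h.py
python3 - <<'E'
from bench import env
from h import *
s=env.snapshot("top");im=s["pixels"][:,:,::-1].copy();s2=env.snapshot("side");i2=s2["pixels"][:,:,::-1].copy()
print(ORI,grip(0),grip(.36))
kn=onz(s,431.2,182.6,64);print("kn",kn,np.hypot(*(PAD-kn)[:2]),np.arctan2(*(PAD-kn)[:2][::-1]))
g0=lambda r:HINGE+r*(-np.cos(.26)*PX+np.sin(.26)*Z)
pts=[g0(144),g0(190),g0(230),HINGE,P(-21,-22,94),P(-21,22,94),P(-60,-58,18),P(-60,58,18),P(120,58,18),P(120,-58,18),P(48,-250,26),P(-48,-250,26),PAD,PAD-115*PY+31*Z,BADGE,P(0,0,73)]+[PAD+26.5*(a*PX+b*PY) for a in(-1,1) for b in(-1,1)]
A=cv2.resize(im,None,fx=4,fy=4);B=cv2.resize(i2,None,fx=4,fy=4)
for p in pts:
    for S,I in((s,A),(s2,B)): cv2.circle(I,tuple(np.round(proj(S,p)*4+1.5).astype(int)),4,(0,0,255),1)
cv2.imwrite("pics/ov3.png",A[600:1200,1000:1800]);cv2.imwrite("pics/ov4.png",B[780:1380,960:1700])
E
```

```text
[555.09110182 234.09991374   0.        ] [463.38786875 185.86716654 208.84530486] [458.57614351 183.33636452 141.03165084]
kn [658.08406854  39.30028165  64.        ] 113.35121860603061 2.059177749550149
```

View pics/ov3.png

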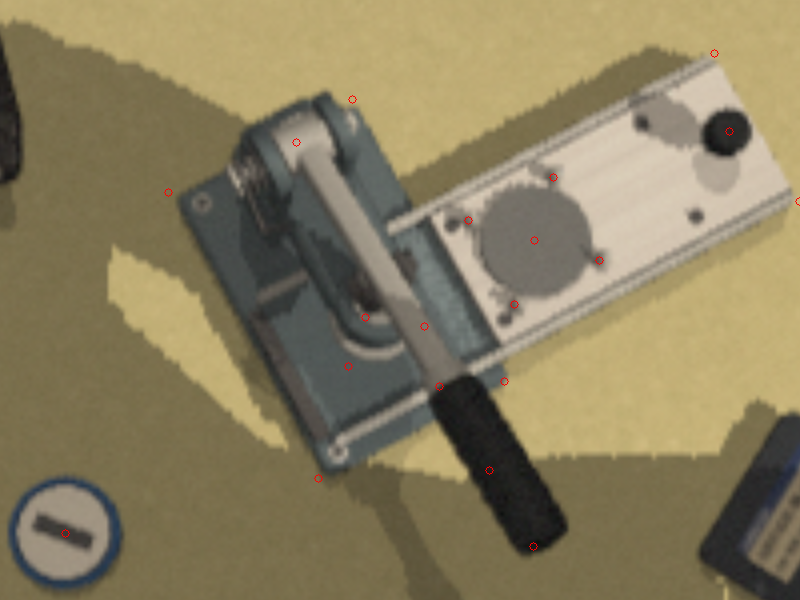

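View pics/ov4.png

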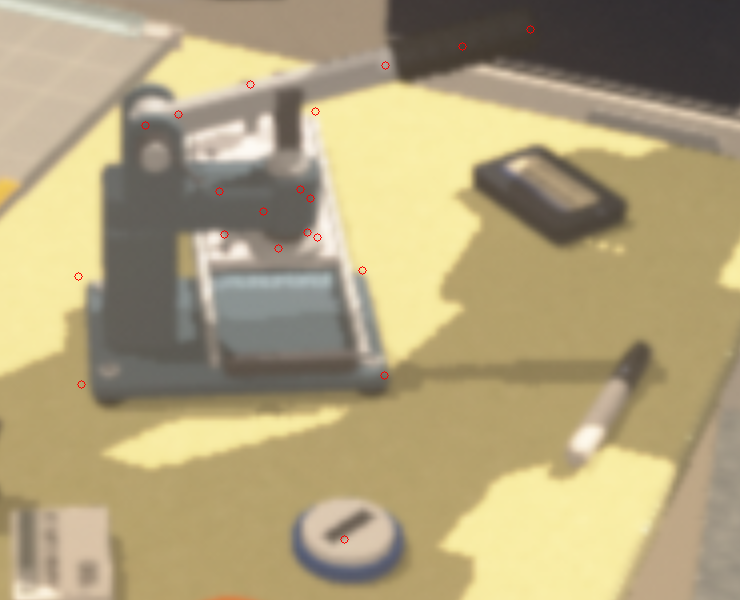

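Run:
```python
from bench import env
from h import *
s=env.snapshot("top");s2=env.snapshot("side")
im=s["pixels"][:,:,::-1];g=cv2.cvtColor(im,cv2.COLOR_BGR2GRAY)
for th in (45,60):
    gm=np.zeros_like(g);gm[235:295,345:400]=(g<th)[235:295,345:400]
    gm=cv2.morphologyEx(gm,cv2.MORPH_OPEN,np.ones((5,5)))
    n,l,st,c=cv2.connectedComponentsWithStats(gm);i=1+np.argmax(st[1:,4]);u=c[i];print(th,st[i],u)
    p=onz(s,*u,208);print(p,"press frame",(p-ORI)@PX,(p-ORI)@PY)
    ys,xs=np.nonzero(l==i); 
    vx,vy,x0,y0=cv2.fitLine(np.c_[xs,ys].astype(np.float32),cv2.DIST_L2,0,.01,.01).ravel()
    for k in(-22,22):
        r=187+k*86/47.; 
        p=onz(s,u[0]+k*vx,u[1]+k*vy,160+r*np.sin(.26));print(k,p,(p-ORI)@PX,(p-ORI)@PY)
# side: check
i2=s2["pixels"];g2=cv2.cvtColor(i2,cv2.COLOR_RGB2GRAY)
cv2.imwrite("pics/gs.png",cv2.convertScaleAbs(cv2.resize(i2[190:225,325:390,::-1],None,fx=10,fy=10),alpha=3))
```

```text
45 [359 245  32  43 632] [374.25791139 265.98101266]
[465.53170619 181.37293523 208.        ] press frame -103.80878265359065 -4.975565401550117
-22 [500.59530456 200.49789015 197.72520354] -63.87315019017026 -4.371337552758682
22 [431.64068267 162.97257103 218.42292287] -142.36933284904413 -5.484335145865082
60 [358 245  33  43 664] [374.21084337 266.09487952]
[465.32758653 181.45958189 208.        ] press frame -103.94910358701807 -4.803860670350885
-22 [500.21913953 200.85583633 197.72520354] -64.03944824255164 -3.879432521471574
22 [431.60085171 162.7961188  218.42292287] -142.4867242497501 -5.621962008566116
```

View pics/gs.png

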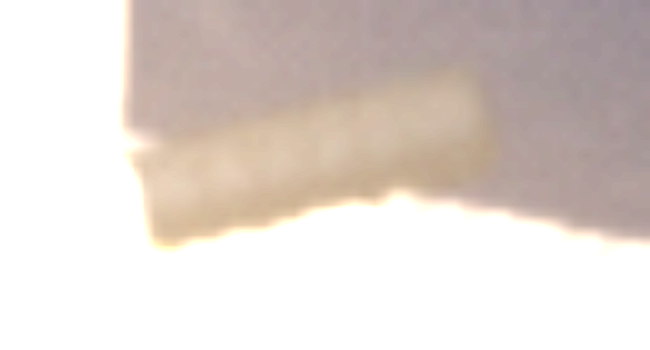

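Run:
```python
from bench import env
from h import *
s=env.snapshot("top");s2=env.snapshot("side")
def tri(a,b):
    c1,d1=ray(s,*a);c2,d2=ray(s2,*b);d1/=np.linalg.norm(d1);d2/=np.linalg.norm(d2)
    t=np.linalg.lstsq(np.c_[d1,-d2],c2-c1,rcond=None)[0];p,q=c1+t[0]*d1,c2+t[1]*d2;return (p+q)/2,np.linalg.norm(p-q)
print(tri((374.25,266.0),(356.0,205.5)))
# badge in side: white back top disc centre z=17
i2=s2["pixels"];h=cv2.cvtColor(i2,cv2.COLOR_RGB2HSV)
m=np.zeros(h.shape[:2],np.uint8);x0,y0,x1,y1=308,312,346,346
m[y0:y1,x0:x1]=cv2.inRange(h,(0,0,60),(180,70,255))[y0:y1,x0:x1]
b=np.zeros_like(m)
b[y0:y1,x0:x1]=255-cv2.inRange(h,(18,75,0),(30,255,255))[y0:y1,x0:x1]
l=cv2.connectedComponentsWithStats(m);i=1+np.argmax(l[2][1:,4]);print(l[2][i],l[3][i])
mm=(l[1]==i).astype(np.uint8);c=cv2.convexHull(np.argwhere(mm)[:,::-1].astype(np.int32).copy());e=cv2.fitEllipse(c);print(e,onz(s2,*e[0],17),"diam",e[1][1]*1500/621)
print("top-predicted badge in side at z17",proj(s2,[444.6,395.6,17]))
```

```text
(array([464.32399644, 181.05314124, 207.92882911]), np.float64(2.444813506460725))
[313 320  28  21 496] [326.53225806 329.9858871 ]
((326.55426025390625, 329.97540283203125), (21.459793090820312, 29.25387954711914), 94.79774475097656) [437.52992131 409.98023109  17.        ] diam 70.66154479980469
top-predicted badge in side at z17 [325.97498699 325.32464365]
```

```bash
sed -i 's/TH=2.055/TH=2.062/; s/^ORI=.*/ORI=np.array([PAD[0],PAD[1],0])+102*PY/' h.py
cat >> h.py <<'E'
GC=np.array([464.9,181.2,208.])  # measured mid of grip, r=187, lever up
HINGE=GC-187*(-np.cos(.26)*PX+np.sin(.26)*Z)
PSI=TH-np.pi/2
BADGE=np.array([444.8,396.1,6.])
E
python3 - <<'E'
from bench import env
from h import *
print(HINGE,ORI+80*PX)
o=down(PSI)
env.move_l(np.array([140.2,-531.5,320.]),speed=300)
env.move_ptp(np.array([*BADGE[:2],300.]),o)
env.gripper_to(86)
env.move_l(np.array([*BADGE[:2],60.]),speed=250)
r=env.move_l(np.array([*BADGE[:2],4.]),speed=60,max_force=10);print(r,env.get_state()["tool_pos"])
env.gripper_to(50,15)
st=env.get_state();print(st["finger_gap"],st["clock"],st["wrist_force"])
env.move_l(np.array([*BADGE[:2],200.]),speed=150)
s=env.snapshot("top");cv2.imwrite("pics/t2.png",s["pixels"][160:400,180:440,::-1].repeat(3,0).repeat(3,1)[:600,:780])
st=env.get_state();print(st["finger_gap"],st["clock"],st["wrist_force"])
E
```

```text
[624.24823034 266.44098741 159.9259368 ] [627.32912527 267.07511245   0.        ]
False [445.01568724 396.24494772   4.37093202]
50.42851685154772 7.9 [0.00965781 1.00384816 0.52202365]
49.370311584507654 9.4083 [1.0254776  0.2888371  0.46094863]
```

View pics/t2.png

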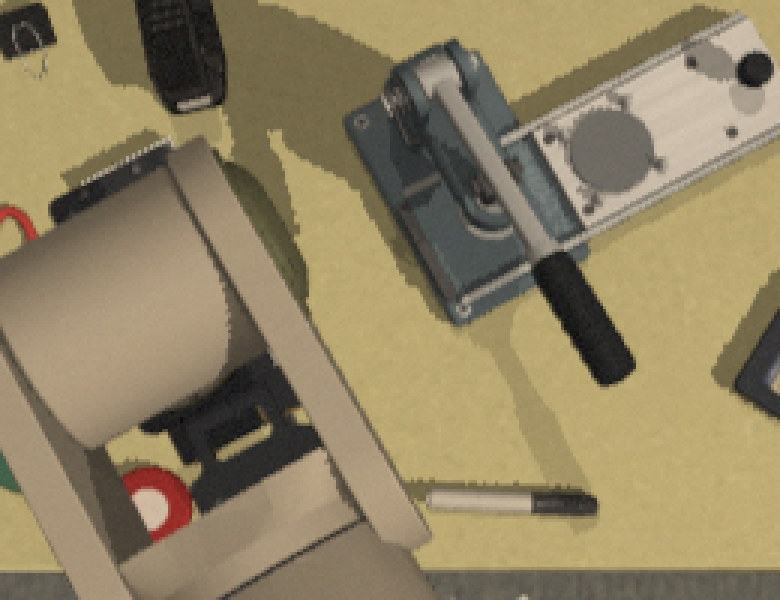

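Run:
```python
from bench import env
from h import *
s=env.snapshot("side");cv2.imwrite("pics/s3.png",cv2.resize(s["pixels"][200:420,220:480,::-1],None,fx=3,fy=2.7))
print(env.get_state()["tcp_rot"],env.get_state()["finger_gap"])
```

```text
[-1.50120036  1.56927254 -2.58083106] 50.085604759993096
```

View pics/s3.png

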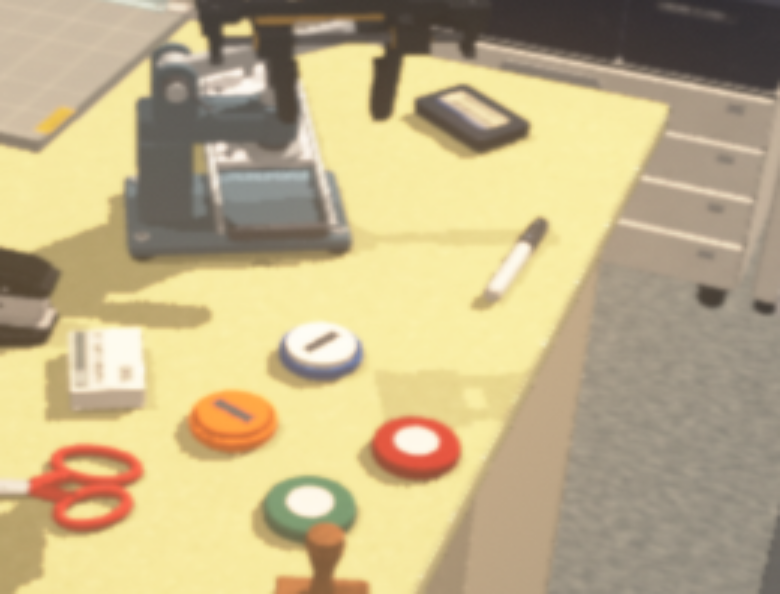

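Run:
```python
from bench import env
from h import *
s=env.snapshot("side")
st=env.get_state();t=st["tool_pos"];R=Rn.from_euler('xyz',st["tcp_rot"]).as_matrix();print(t,R.round(3))
for d in(-33,33):
  for dz in (0,10,20): print(d,dz,proj(s,t+d*R[:,1]-R[:,0]*dz))
print(proj(s,BADGE),proj(s,BADGE+[0,0,11]))
cv2.imwrite("pics/s4.png",cv2.resize(s["pixels"][190:350,270:400,::-1],None,fx=6,fy=3.7))
```

```text
[444.65100966 395.99716174 199.38817928] [[-0.001  0.882  0.472]
 [-0.001  0.472 -0.882]
 [-1.    -0.001  0.   ]]
-33 0 [345.42528975 254.89148869]
-33 10 [345.69512046 250.75193433]
-33 20 [345.96718007 246.5781857 ]
33 0 [313.3783516  255.77456642]
33 10 [313.5170129  251.61928384]
33 20 [313.65682498 247.42951573]
[325.60831525 329.34732896] [325.80647366 325.43095775]
```

View pics/s4.png

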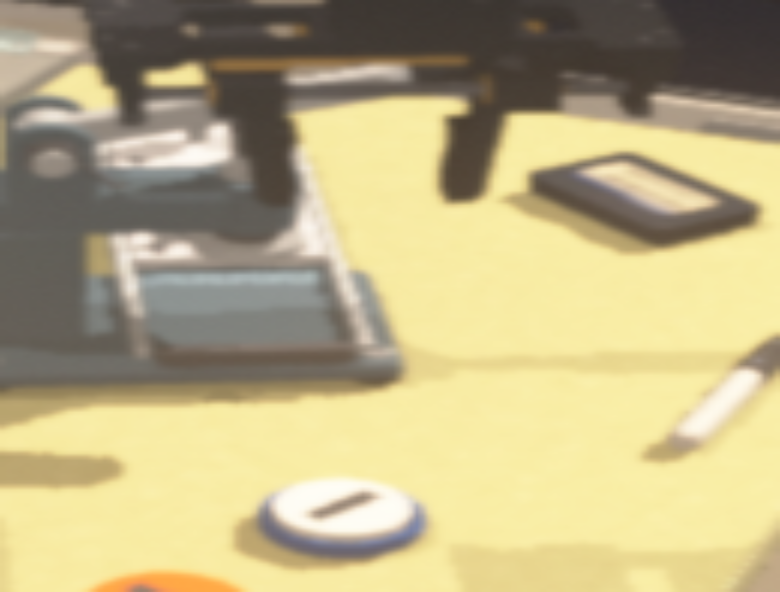

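The fingers closed to 50 mm without touching the badge, which hasn't moved. In the side view the open fingertips, at about (346,244), sit higher than the TCP projects. I'll measure how tip height changes with opening.

Run:
```python
from bench import env
from h import *
for op in (50,62,75,86):
    if op!=50: env.gripper_to(op)
    s=env.snapshot("side");st=env.get_state();t=st["tool_pos"];R=Rn.from_euler('xyz',st["tcp_rot"]).as_matrix()
    g=cv2.cvtColor(s["pixels"],cv2.COLOR_RGB2GRAY)
    m=(g[215:275,335:375]<70).astype(np.uint8)
    ys,xs=np.nonzero(m); ymax=ys.max(); print(op,"gap",round(st["finger_gap"],1),"tip row",215+ymax,"cols",335+xs[ys>=ymax-1].min(),335+xs[ys>=ymax-1].max())
    for dz in (0,10,20,30): print("   ",dz,proj(s,t-(op/2+7)*R[:,1]-R[:,0]*dz).round(1))
    cv2.imwrite(f"pics/g{op}.png",cv2.resize(s["pixels"][190:270,290:380,::-1],None,fx=4,fy=4))
print(st["clock"])
a=[cv2.imread(f"pics/g{o}.png") for o in(50,62,75,86)]
cv2.imwrite("pics/gall.png",np.vstack([np.hstack(a[:2]),np.hstack(a[2:])]))
```

```text
50 gap 49.8 tip row 233 cols 345 348
    0 [344.9 254.9]
    10 [345.2 250.7]
    20 [345.5 246.5]
    30 [345.7 242.3]
62 gap 62.0 tip row 231 cols 350 350
    0 [347.8 254.6]
    10 [348.1 250.5]
    20 [348.3 246.3]
    30 [348.6 242.1]
75 gap 74.7 tip row 233 cols 352 353
    0 [350.9 254.5]
    10 [351.2 250.4]
    20 [351.5 246.2]
    30 [351.8 242. ]
86 gap 86.0 tip row 232 cols 354 357
    0 [353.6 254.5]
    10 [353.9 250.3]
    20 [354.2 246.1]
    30 [354.5 241.9]
10.85
```

View pics/gall.png

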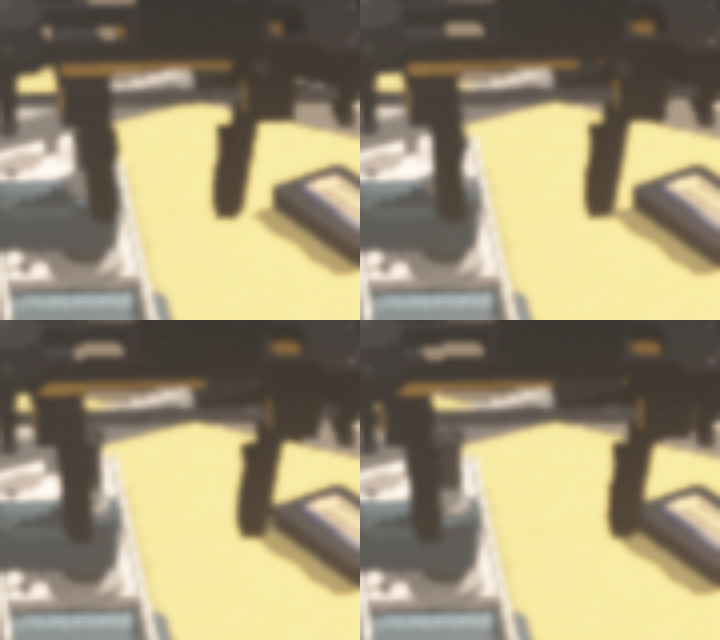

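Run:
```python
from bench import env
from h import *
s=env.snapshot("top");t=env.get_state()["tool_pos"]
A=cv2.resize(s["pixels"][250:400,190:320,::-1],None,fx=6,fy=4)
A=cv2.convertScaleAbs(A,alpha=1.6)
for dz in(0,26,64,100,180):
  for k in (-93,0,93):
    p=proj(s,t+dz*Z+k*PX); cv2.circle(A,(int((p[0]-190)*6),int((p[1]-250)*4)),4,(0,0,255),2)
cv2.imwrite("pics/t5.png",A)
```

```text
(no output)
```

View pics/t5.png

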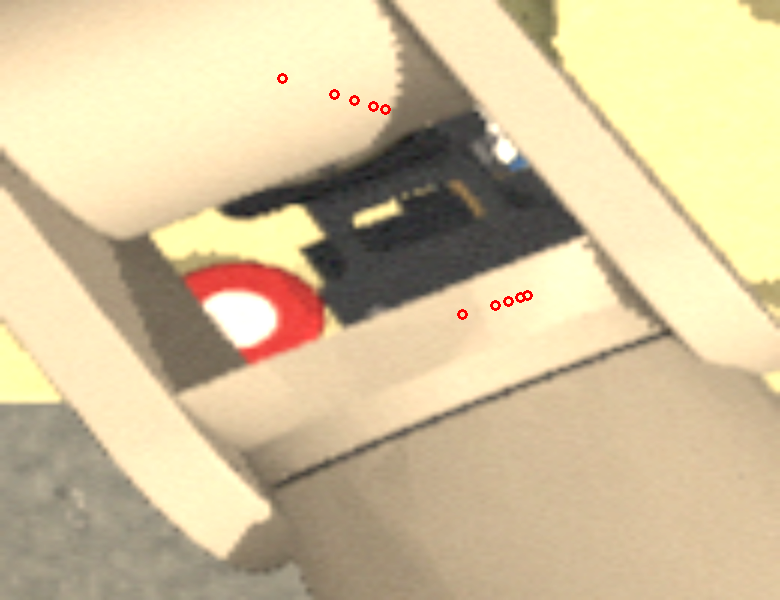

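Run:
```python
from bench import env
from h import *
env.move_l(np.array([*BADGE[:2],30.]),speed=200)
s=env.snapshot("side");cv2.imwrite("pics/s6.png",cv2.resize(s["pixels"][260:380,250:410,::-1],None,fx=5,fy=5))
r=env.move_l(np.array([*BADGE[:2],3.]),speed=50,max_force=6);print(r)
s=env.snapshot("side");cv2.imwrite("pics/s7.png",cv2.resize(s["pixels"][260:380,250:410,::-1],None,fx=5,fy=5))
print(env.get_state()["tool_pos"],env.get_state()["wrist_force"])
```

```text
False
[444.94956244 396.19361465   3.17657464] [ 0.41482921  0.18616162 -0.13580415]
```

View pics/s7.png

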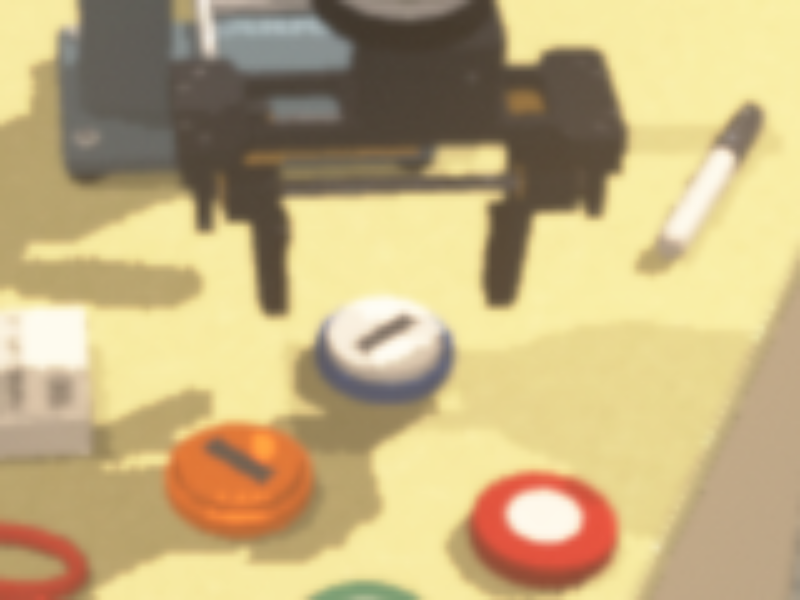

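In this view the fingertips at (305,322) and (350,321) have shadows well away from them, so they are still in the air, about 20 mm up. I'll descend further under a force guard.

Run:
```python
from bench import env
from h import *
for z in (-4,-10,-16,-22):
    r=env.move_l(np.array([*BADGE[:2],z]),speed=40,max_force=5);st=env.get_state();print(z,r,st["tool_pos"],st["wrist_force"].round(1))
    if r: break
s=env.snapshot("side");cv2.imwrite("pics/s8.png",cv2.resize(s["pixels"][260:380,250:410,::-1],None,fx=5,fy=5))
s=env.snapshot("top");cv2.imwrite("pics/t8.png",cv2.resize(s["pixels"][220:360,190:350,::-1],None,fx=4,fy=4))
```

```text
-4 False [444.65388162 396.01000786  -4.275087  ] [0.1 0.6 1.4]
-10 False [444.66057272 396.0143034  -10.30794334] [ 0.4 -0.9 -0.2]
-16 False [444.64585915 395.98872889 -16.3268951 ] [-0.5 -0.9 -0.4]
-22 False [444.66935939 395.98863763 -22.30375043] [-0.3  0.6 -0.2]
```

View pics/s8.png

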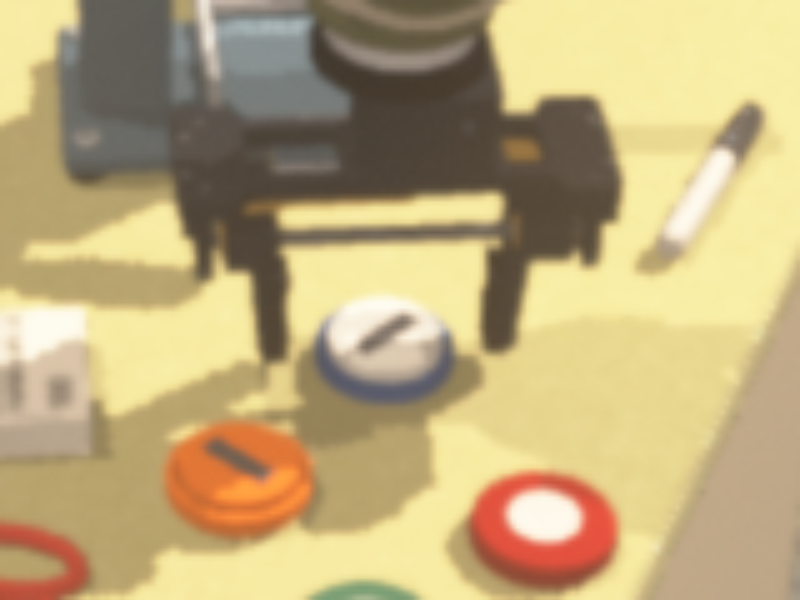

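View pics/t8.png

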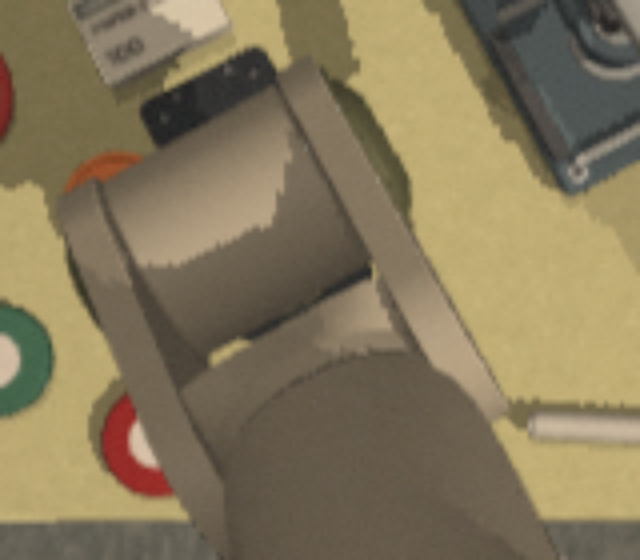

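Run:
```python
from bench import env
from h import *
for z in (-25,-28,-31,-34):
    r=env.move_l(np.array([*BADGE[:2],z]),speed=20,max_force=4);st=env.get_state();print(z,r,st["tool_pos"],st["wrist_force"].round(1),st["clock"])
    if r: break
s=env.snapshot("side");cv2.imwrite("pics/s9.png",cv2.resize(s["pixels"][260:380,250:410,::-1],None,fx=5,fy=5))
```

```text
-25 False [444.74066579 396.06841321 -25.10814499] [-1.1  0.3 -0.4] 14.3167
-28 False [444.7222889  396.05395125 -28.15746266] [ 0.1 -0.  -1. ] 14.6167
-31 False [444.73415635 396.04810662 -31.17452287] [ 0.  -1.   0.7] 14.9167
-34 True [444.90578766 396.16173582 -31.54630984] [-0.9 -0.5  5.8] 15.125
```

View pics/s9.png

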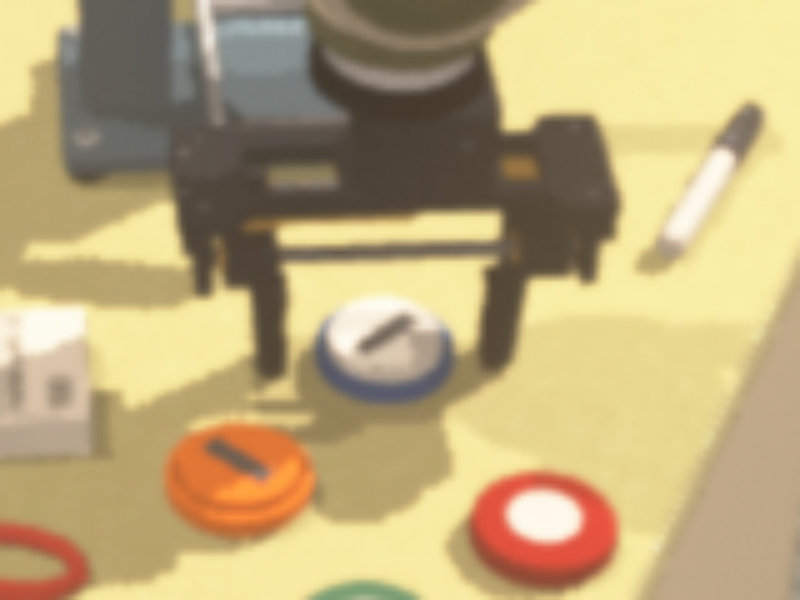

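Contact came at TCP z = -31.5, so the real tips lie 31.5 mm above the reported TCP. They are centred on the badge horizontally. I'll use that offset, back off 2 mm and grasp.

```bash
echo 'TIP=-31.5  # commanded TCP z = wanted tip z + TIP' >> h.py
python3 - <<'E'
from bench import env
from h import *
env.move_l(np.array([*BADGE[:2],2.5+TIP]),speed=40)
env.gripper_to(55,15)
st=env.get_state();print(st["finger_gap"],st["wrist_force"].round(1))
if st["finger_gap"]>59:
    env.move_l(np.array([*BADGE[:2],140.]),speed=150)
s=env.snapshot("side");cv2.imwrite("pics/s10.png",cv2.resize(s["pixels"][200:380,250:410,::-1],None,fx=4,fy=3.3))
st=env.get_state();print(st["finger_gap"],st["wrist_force"].round(2),st["clock"])
E
```

```text
60.6721516789363 [0.  0.1 0.1]
60.745125390575524 [ 0.13 -0.69 -0.33] 17.25
```

View pics/s10.png

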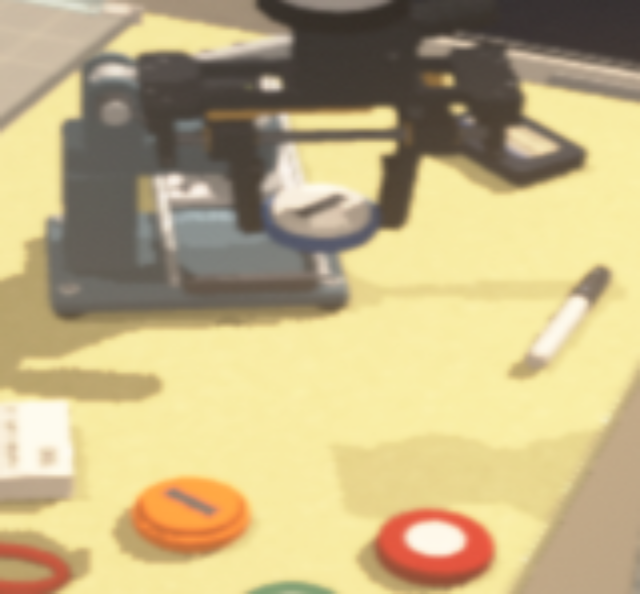

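Run:
```python
from bench import env
from h import *
env.move_l(np.array([*BADGE[:2],290.]),speed=300)
p=PAD+0; 
env.move_l(np.array([*p[:2],290.]),speed=250)
env.move_l(np.array([*p[:2],62+TIP]),speed=200,max_force=15)
s=env.snapshot("side");cv2.imwrite("pics/s11.png",cv2.resize(s["pixels"][170:310,260:410,::-1],None,fx=5,fy=4.2))
s=env.snapshot("top");cv2.imwrite("pics/t11.png",cv2.resize(s["pixels"][140:300,300:460,::-1],None,fx=4.5,fy=3.7))
st=env.get_state();print(st["tool_pos"],st["finger_gap"],st["wrist_force"].round(2),st["clock"])
```

```text
[605.33728086 139.43521391  31.44565421] 60.871131385880176 [-0.33  0.66  0.1 ] 20.8083
```

View pics/s11.png

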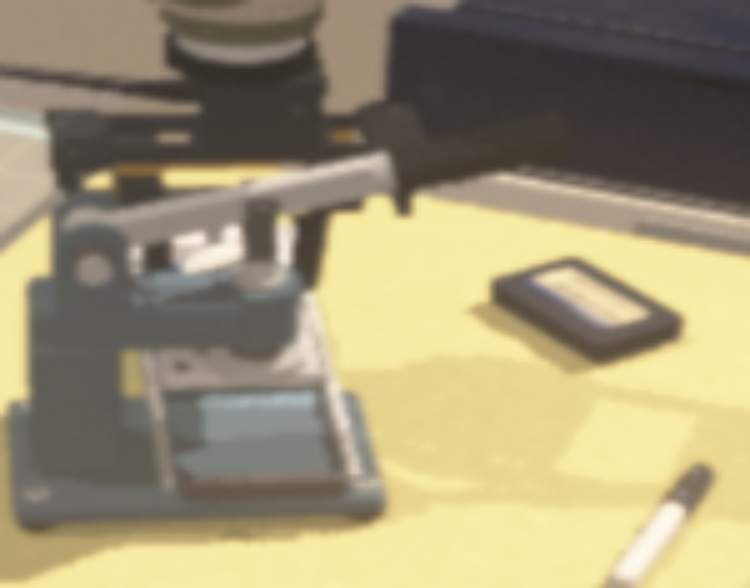

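View pics/t11.png

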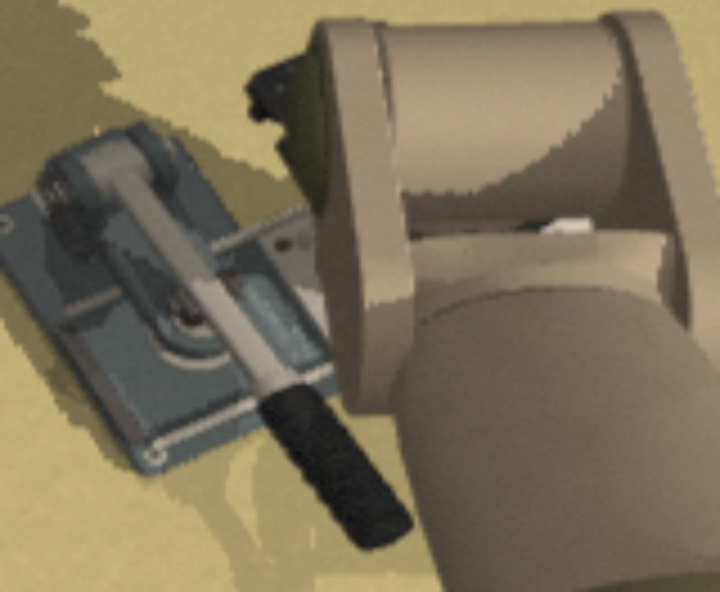

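The views of the fit are blocked, but the arm is clear of the lever in plan. I'll lower under the force guard, where the contact height will show whether the badge is seated (tips near 35.5) or sitting on the pins (42 or more).

Run:
```python
from bench import env
from h import *
x,y=PAD[:2]
for z in (46,40,37,34):
    r=env.move_l(np.array([x,y,z+TIP]),speed=25,max_force=4);st=env.get_state();print(z,r,"tip",st["tool_pos"][2]-TIP,st["tool_pos"][:2].round(1),st["wrist_force"].round(2),st["clock"])
    if r: break
```

```text
46 False tip 46.0703773977536 [605.  139.4] [ 0.06  0.25 -1.58] 21.6
40 False tip 39.819810931023255 [604.8 139.4] [-0.62 -0.53 -0.48] 21.9917
37 False tip 36.82117856272162 [604.8 139.4] [ 0.03  0.16 -0.75] 22.2583
34 True tip 34.77735412668074 [605.4 139.4] [-0.86 -0.44  5.76] 22.4667
```

Run:
```python
from bench import env
from h import *
x,y=PAD[:2]
env.move_l(np.array([x,y,35.5+TIP]),speed=30)
env.gripper_to(76)
env.move_l(np.array([x,y,80+TIP]),speed=120)
env.move_l(np.array([x,y,290.]),speed=300)
# move clear outward over the knob side
q=PAD-160*PY
env.move_l(np.array([*q[:2],290.]),speed=300)
env.gripper_to(0)
st=env.get_state();print(st["finger_gap"],st["clock"])
for n in("side","top"):
    s=env.snapshot(n);I=s["pixels"][:,:,::-1]
    I=I[150:310,250:450] if n=="side" else I[150:300,285:485]
    cv2.imwrite(f"pics/{n}12.png",cv2.resize(I,None,fx=4,fy=4 if n=="top" else 3.7,interpolation=cv2.INTER_CUBIC))
```

```text
0.3895616745132471 26.4583
```

View pics/side12.png

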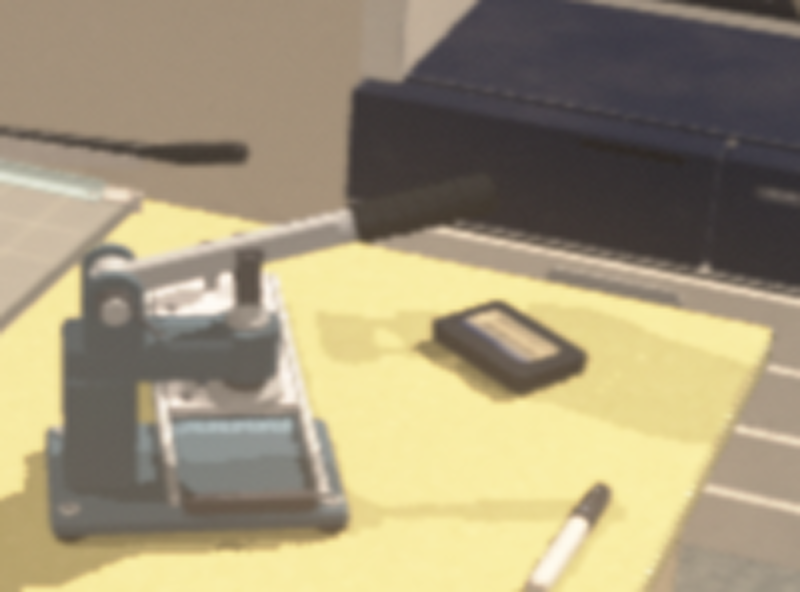

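View pics/top12.png

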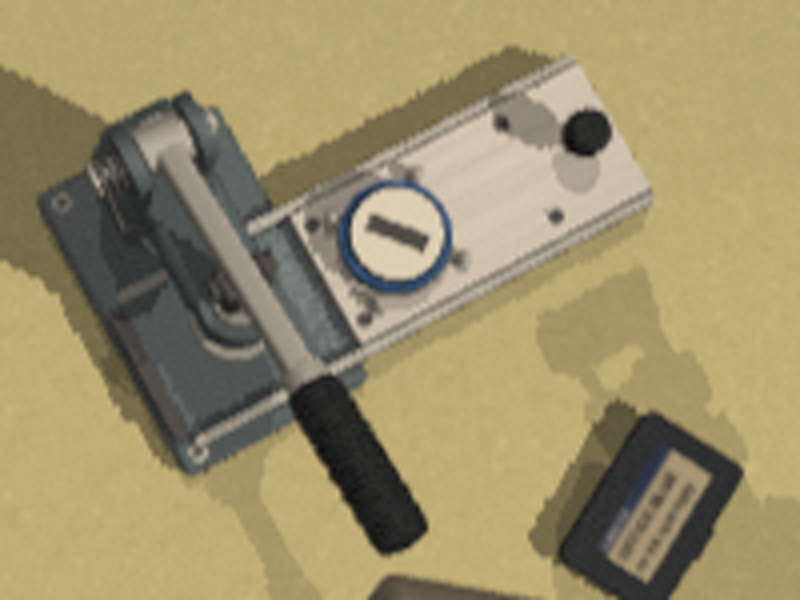

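Top view: the badge, with its blue rim centred near (395,237) in the crop, sits evenly among the four pins with its back up. Now I'll push the knob from outside with shut fingers.

Run:
```python
from bench import env
from h import *
f=lambda d,z: PAD*[1,1,0]+d*PY+(z+TIP)*Z
env.move_l(f(-160,70),speed=250)
r=env.move_l(f(-160,44),speed=60,max_force=6);st=env.get_state();print(r,st["tool_pos"][2]-TIP)
r=env.move_l(f(-128,44),speed=50,max_force=9);st=env.get_state();print("contact",r,(st["tool_pos"]-PAD)@PY,st["wrist_force"].round(1))
r=env.move_l(f(-20,44),speed=70,max_force=14);st=env.get_state();print("home",r,(st["tool_pos"]-PAD)@PY,st["wrist_force"].round(1),st["clock"])
s=env.snapshot("side");cv2.imwrite("pics/s13.png",cv2.resize(s["pixels"][150:310,250:450,::-1],None,fx=4,fy=3.7))
```

```text
False 43.860643792812695
contact False -127.90685125457148 [-0.2  0.2  0.7]
home True -31.6058561610058 [ 2.1 -4.4  1.3] 30.35
```

View pics/s13.png

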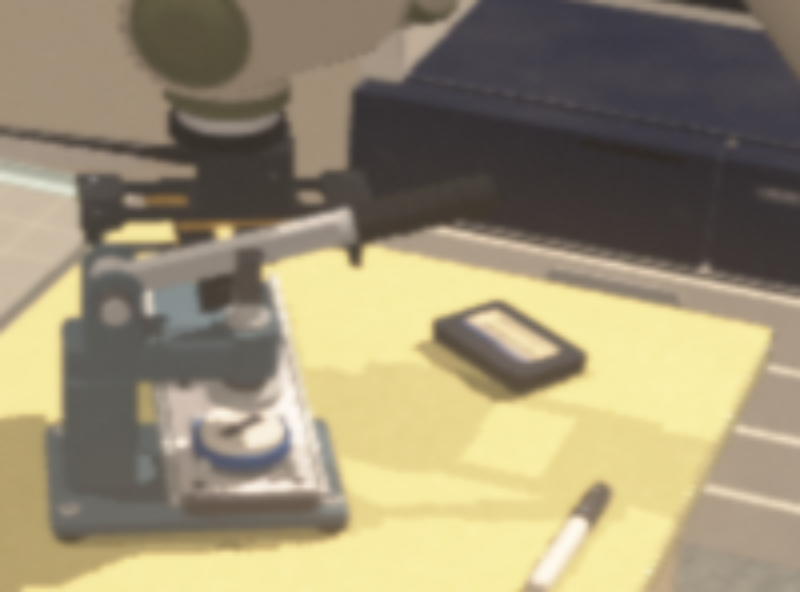

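Run:
```python
from bench import env
from h import *
s=env.snapshot("side")
C=lambda p:((proj(s,p)-[250,150])*[4,3.7]).round(0)
print("badge at home exp",C(ORI+45*Z),"ram face",C(ORI+73*Z), "ORI via grip",C(HINGE*[1,1,0]-80*PX+45*Z))
f=lambda d,z: PAD*[1,1,0]+d*PY+(z+TIP)*Z
st=env.get_state();d0=(st["tool_pos"]-PAD)@PY
r=env.move_l(f(d0+15,44),speed=30,max_force=22);st=env.get_state();print("home2",r,(st["tool_pos"]-PAD)@PY,st["wrist_force"].round(1),st["clock"])
```

```text
badge at home exp [236. 426.] ram face [237. 390.] ORI via grip [241. 427.]
home2 True -31.889760845013946 [ 2.4 -4.2  0.9] 30.7333
```

```bash
cat >> h.py <<'E'
def gr(q,r=187.): a=.26-q; return HINGE+r*(-np.cos(a)*PX+np.sin(a)*Z)
def lev(q,off=18.): return gr(q)+(TIP-off)*Z
OL=down(TH-np.pi)
E
python3 - <<'E'
from bench import env
from h import *
f=lambda d,z: PAD*[1,1,0]+d*PY+z*Z
env.move_l(f(-60,44+TIP),speed=150)
env.move_l(f(-60,300),speed=300)
p=gr(0)
env.move_ptp(np.array([*p[:2],300.]),OL)
env.gripper_to(64)
r=env.move_l(np.array([*p[:2],lev(0)[2]]),speed=120,max_force=6);st=env.get_state();print(r,st["tool_pos"],lev(0),st["clock"])
s=env.snapshot("side");cv2.imwrite("pics/s14.png",cv2.resize(s["pixels"][150:310,250:450,::-1],None,fx=4,fy=3.7))
s=env.snapshot("top");cv2.imwrite("pics/t14.png",cv2.resize(s["pixels"][150:310,285:485,::-1],None,fx=4,fy=3.7))
E
```

```text
False [465.22691655 181.23284418 159.0791732 ] [464.9 181.2 158.5] 36.075
```

View pics/s14.png

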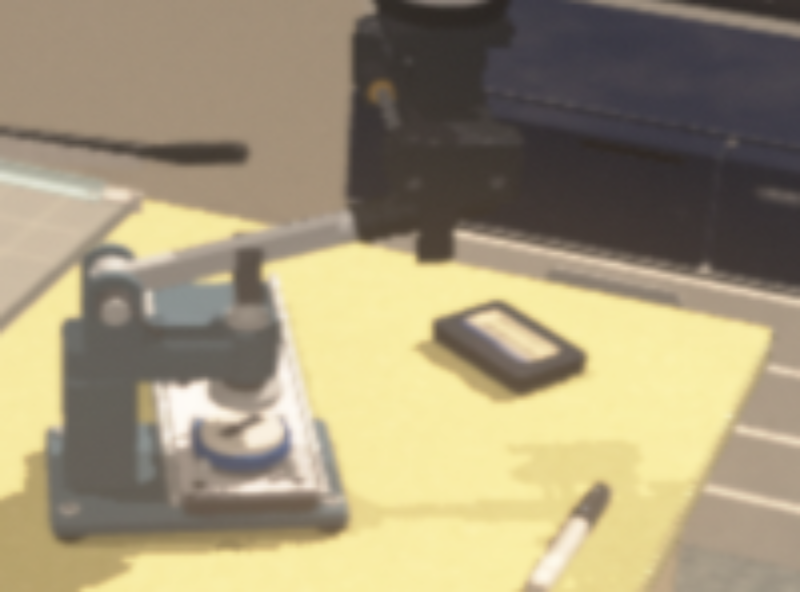

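View pics/t14.png

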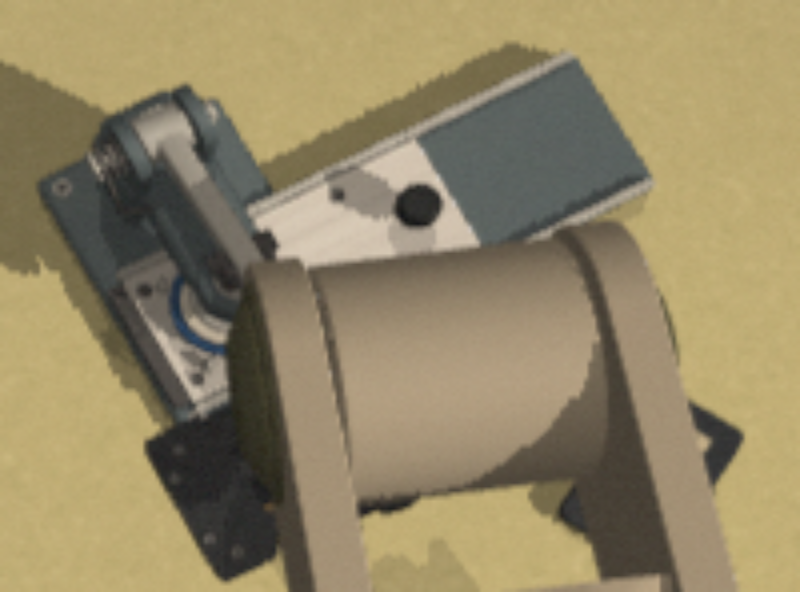

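The slide is home, the badge is under the ram, and the fingers straddle the grip. Now I'll grip the lever and draw it down along its arc.

Run:
```python
from bench import env
from h import *
env.gripper_to(22,50)
st=env.get_state();print("gap",st["finger_gap"],st["wrist_force"].round(1))
if 24<st["finger_gap"]<30:
  for q in (.06,.12,.18,.24,.29):
    r=env.move_l(lev(q),speed=60,max_force=30);st=env.get_state();print(q,r,"z",round(st["tool_pos"][2]-lev(0)[2],1),st["wrist_force"].round(1),round(st["finger_gap"],1),st["clock"])
    if r: break
  s=env.snapshot("side");cv2.imwrite("pics/s15.png",cv2.resize(s["pixels"][150:310,250:450,::-1],None,fx=4,fy=3.7))
```

```text
gap 25.039646236578225 [-1.9  5.2  0.5]
0.06 False z -10.5 [-4.   5.4  6.7] 25.2 37.1917
0.12 False z -21.4 [-4.8  5.2  8.1] 25.2 37.525
0.18 False z -32.6 [-4.   4.9  6.5] 24.7 37.8583
0.24 False z -43.8 [-6.2  4.3  8.4] 24.9 38.1917
0.29 False z -53.2 [-4.9  5.2  7.2] 25.4 38.5
```

View pics/s15.png

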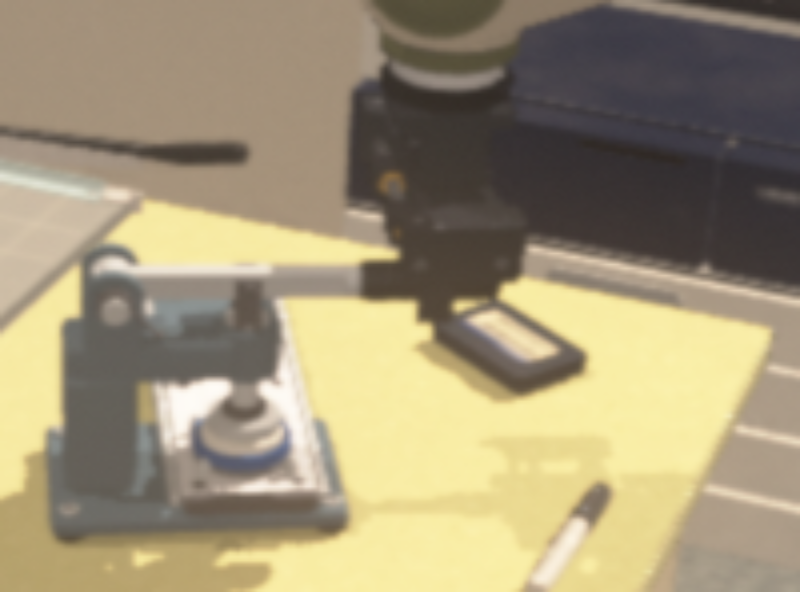

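The lever follows the grip, and the ram's face is now on the badge back at about (245,410). Pressing on until it stops.

Run:
```python
from bench import env
from h import *
for q in (.32,.34,.36,.375,.39):
    r=env.move_l(lev(q),speed=30,max_force=22);st=env.get_state();print(q,r,"z",round(st["tool_pos"][2]-lev(0)[2],1),st["wrist_force"].round(1),round(st["finger_gap"],1),st["clock"])
    if r: break
env.dwell(.3)
s=env.snapshot("side");cv2.imwrite("pics/s16.png",cv2.resize(s["pixels"][150:310,250:450,::-1],None,fx=4,fy=3.7))
st=env.get_state();print(st["tool_pos"][2]-lev(0)[2],st["wrist_force"].round(1))
```

```text
0.32 False z -58.6 [-6.1  5.7  9.2] 24.9 38.8833
0.34 False z -62.3 [-6.   6.   9.7] 25.0 39.1583
0.36 False z -66.0 [-6.2  6.1  9.9] 24.7 39.4333
0.375 False z -68.4 [-7.1  3.8 13.2] 24.5 39.6833
0.39 False z -69.8 [-12.2   3.4  27.2] 24.6 39.9333
-69.84031220549984 [-11.2   3.8  27.7]
```

View pics/s16.png

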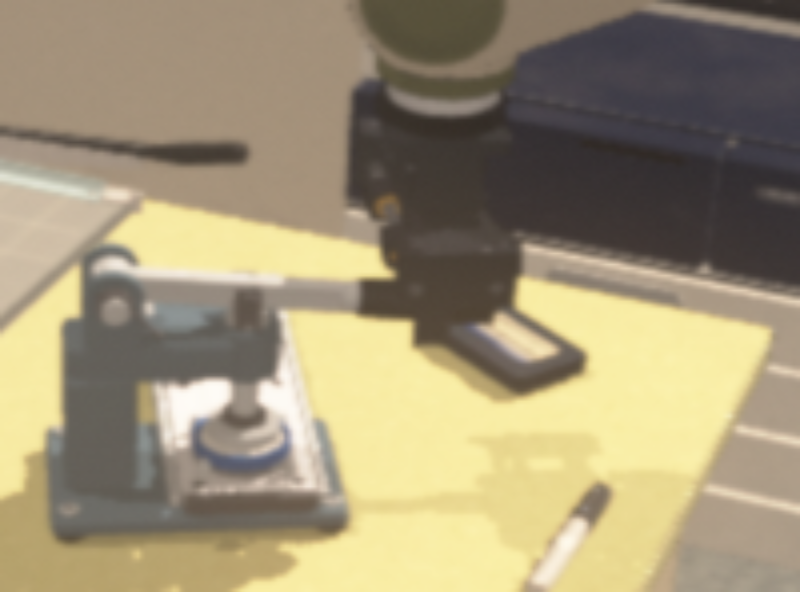

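It hit a hard stop at q ≈ 0.37, with the force going from 10 to 27 N, so the back is pressed in. Now I'll ease the lever up.

Run:
```python
from bench import env
from h import *
for q in (.36,.30,.24,.18,.12,.06,.02,0,-.015,-.03):
    r=env.move_l(lev(q),speed=50 if q>.03 else 20,max_force=None if q>.03 else 12);st=env.get_state();print(q,r,"z",round(st["tool_pos"][2]-lev(0)[2],1),st["wrist_force"].round(1),round(st["finger_gap"],1),st["clock"])
    if r: break
s=env.snapshot("side");cv2.imwrite("pics/s17.png",cv2.resize(s["pixels"][150:310,250:450,::-1],None,fx=4,fy=3.7))
```

```text
0.36 False z -65.7 [-3.7  7.3  6.9] 24.7 40.5417
0.3 False z -54.8 [-1.3  6.6  5.1] 24.9 40.9167
0.24 False z -43.7 [-2.4  6.1  3.7] 25.1 41.2917
0.18 False z -32.5 [-0.7  7.1  3.9] 24.9 41.6667
0.12 False z -21.5 [-1.   7.3  4.2] 25.0 42.0417
0.06 False z -10.3 [-1.   7.4  4.1] 25.0 42.4167
0.02 False z -3.3 [-1.6  7.2  2.9] 24.6 42.9417
0 True z -3.2 [ 2.5 -0.  -0.1] 24.7 43.15
```

View pics/s17.png

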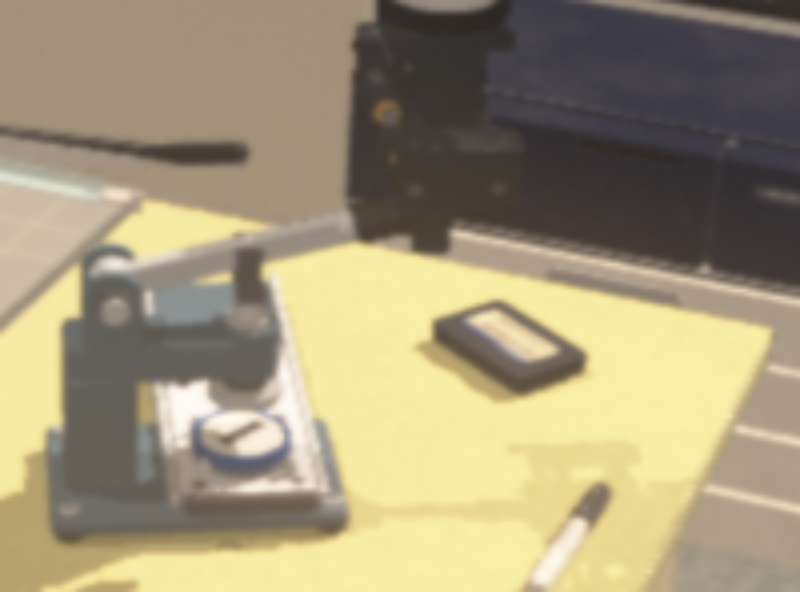

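Run:
```python
from bench import env
from h import *
st=env.get_state();t=st["tool_pos"];print(t-lev(0),st["wrist_force"].round(1))
r=env.move_l(t+[0,0,4],speed=10,max_force=9);st=env.get_state();print(r,st["tool_pos"]-lev(0),st["wrist_force"].round(1),st["clock"])
```

```text
[-1.26470405  0.79720343 -3.18932319] [1.1 0.3 0.5]
True [-1.29870296  0.80270054 -3.21798851] [0.9 0.8 2. ] 43.425
```

Run:
```python
from bench import env
from h import *
a=cv2.imread("pics/s14.png");b=cv2.imread("pics/s17.png");c=cv2.imread("pics/s15.png")
for I in(a,b,c):
    g=cv2.cvtColor(I,cv2.COLOR_BGR2GRAY)
    for x in (200,320,340): 
        col=g[180:300,x].astype(float); d=np.diff(col); print(x,180+np.argmax(d[:100]),180+np.argmin(d[:100]),end=" | ")
    print()
print(np.abs(a[200:290,260:350].astype(int)-b[200:290,260:350]).mean(),np.abs(a[200:290,260:350].astype(int)-c[200:290,260:350]).mean())
```

```text
200 210 242 | 320 250 224 | 340 242 228 | 
200 210 243 | 320 251 224 | 340 242 220 | 
200 209 274 | 320 237 265 | 340 239 264 | 
0.38609053497942386 36.09510288065844
```

The lever matches its rest position to the pixel (mean difference 0.39, against 36 when lowered). Releasing and retreating.

Run:
```python
from bench import env
from h import *
env.gripper_to(64)
t=env.get_state()["tool_pos"]
env.move_l(np.array([t[0],t[1],300.]),speed=200)
env.move_ptp(np.array([380,-250,320.]),OL)
for n in("side","top"):
    s=env.snapshot(n);I=s["pixels"][:,:,::-1]; cv2.imwrite(f"pics/{n}18f.png",I)
    I=I[150:310,250:450] if n=="side" else I[150:310,285:485]
    cv2.imwrite(f"pics/{n}18.png",cv2.resize(I,None,fx=4,fy=3.7,interpolation=cv2.INTER_CUBIC))
st=env.get_state();print(st["tool_pos"],st["wrist_force"].round(1),st["clock"])
a=cv2.imread("pics/side0.png").astype(int);b=cv2.imread("pics/side18f.png").astype(int)
print("lever/grip diff",abs(a-b)[195:235,310:375].mean())
```

```text
[ 380.4370865  -249.32404232  319.96185064] [-0.5 -0.2  0. ] 46.7417
lever/grip diff 2.739871794871795
```

View pics/side18.png

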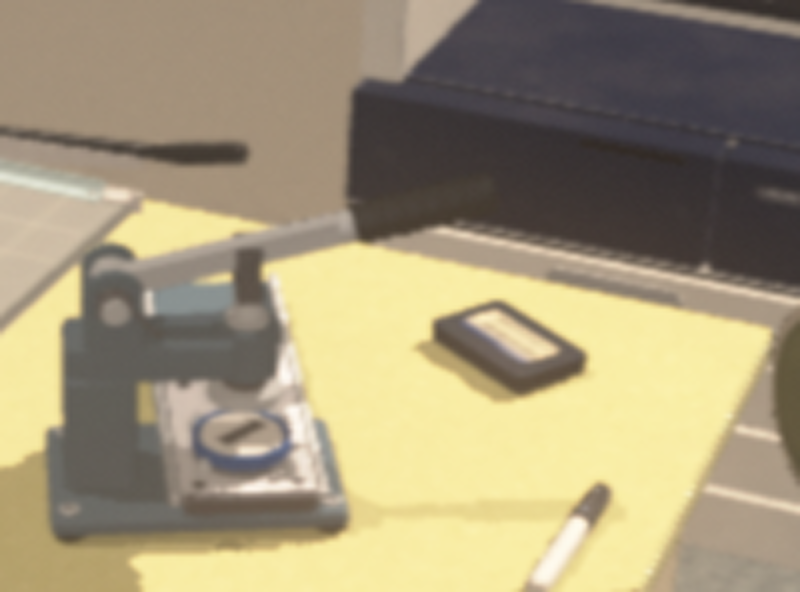

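View pics/top18f.png

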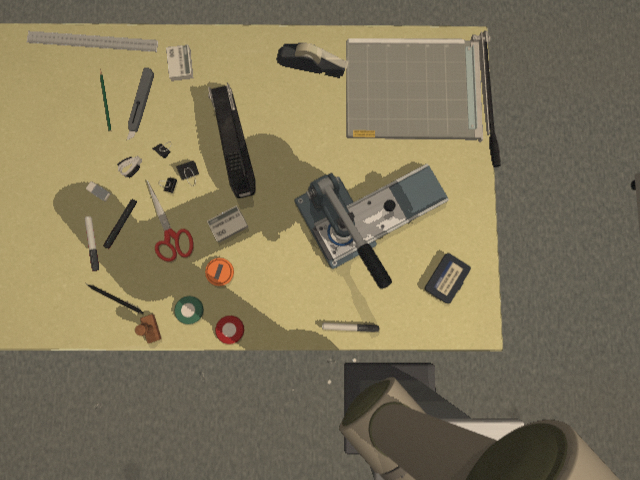

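Run:
```python
from bench import env
from h import *
s=env.snapshot("top");g=cv2.cvtColor(s["pixels"],cv2.COLOR_RGB2GRAY)
k=np.zeros_like(g);k[196:216,378:402]=(g<60)[196:216,378:402];k=cv2.morphologyEx(k,cv2.MORPH_OPEN,np.ones((4,4)))
c=max(cv2.findContours(k,0,1)[0],key=cv2.contourArea);e=cv2.fitEllipse(c);p=onz(s,*e[0],60);d=p-np.array([656.5,36.7,60]);print(e[0],"travel",np.hypot(*d[:2]),"to ram",(HINGE-80*PX-p)@PY,(ORI-p)@PY)
env.finish_job()
```

```text
(390.018798828125, 206.44342041015625) travel 104.30477752855043 to ram 113.49197271471031 112.59790255413708
the job is handed in; nothing more can be done
```

The blue badge is closed and sits in the press, and I handed the job in at about 47 s of the 67 s limit.

1. **Placing:** I laid the badge on the die pad between the four pins, back up.
2. **Slide:** I pushed the slide to its stop. A second, harder push didn't move it.
3. **Lever:** I gripped the lever and drew it down its arc to a hard stop at about 0.37 rad, where the force rose from 10 to 27 N. I then eased it up at about 0.3 rad/s on average and let go at its rest stop.

**Last checks**
- **Badge:** the side view shows the back level with the blue rim.
- **Slide:** the knob travelled 104 mm and sits 113 mm from the ram axis; 115 mm is nominal. The difference is within what I could measure.
- **Lever:** just before I let go, it matched its rest position in the pictures.
- **Other things:** by eye in the top view, nothing else on the worktop has moved.

**What disagreed along the way**
- **Slide start:** it was already about 15–18 mm in, not fully out, so I took the press position from the rails and the lever instead.
- **Fingertips:** they sat about 31.5 mm above the reported TCP. My first grasp closed above the badge without moving it. I found the real tip height by touching the worktop and used it from then on.
- **Lever grip:** the fingers slipped about 3 mm on it during the hard press. The lever stayed held, and it came back to rest.

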